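# Clear up after weighing: jars, bottles and weight to their trays

### The arm

A 7-joint arm with a two-finger parallel gripper is mounted at the origin on the work surface. World frame = base frame: x ahead of the robot, y to its left, z up, the work surface at z = 0. Lengths are in m, angles in degrees, forces in N, time in s.
With the tool pointing down it reaches from about 0.425 to 1.025 m from the base axis. Payload 9.4 kg.
Tool frame: the origin (TCP) lies between the finger pads; the fingertips stand 17 mm ahead of it and the grasp point (between the pads) lies 2 mm behind it (bot.tip_reach is the distance from the TCP to the fingertips, in m); z points along the fingers, y is the line along which they close (so a half turn about z gives the same grasp; the last joint's range is limited). The gripper opens to 93 mm and grips with 3 to 60 N. Pads are 15 mm wide; open, the fingers measure 128 mm over their backs; the gripper's body (75 mm by 188 mm) begins 65 mm behind the grasp point.
Start: joints at [58.917, 34.337, -0.143, 91.639, 0.103, 54.024, -4.572], TCP at [0.326, -0.648, 0.236] pointing down, gripper open.
Joint ranges: [-147.43, 147.43], [-19.82, 112.94], [-74.19, 73.91], [6.32, 146.72], [-59.91, 239.91], [6.04, 106.73], [-150.56, 150.56]. Speed limits (degrees/s): [127.2, 127.2, 172.46, 172.46, 180, 180, 180].

### API

Orientations are given as [roll, pitch, yaw] about the fixed x, y, z axes, in that order (R = Rz(yaw) Ry(pitch) Rx(roll)).
In Python, from bench import bot gives the robot as it stands.
- The arm moves only by the tool step_arm, never from a script. Its argument "rows" is a list of rows, each an object of numbers: "tx", "ty", "tz": the shift along the tool's x, y, z in m; "spin": the turn about the tool's z in degrees. In form: [{"tx": .., "ty": .., "tz": .., "spin": ..}, ...]. A call has 1 to 8 rows; each row is the pose to reach, as a shift and turn from the pose commanded when the call began, along the tool's axes at that moment; what a row does not reach only later rows make up. A row lasts 1/12 s, in which the tool goes at most 41.7 mm and 7.16 degrees, less where a joint would pass 70% of its speed; a pose out of reach is approached as far as the arm can. A call with a gripper value outside its range is refused whole. "jaw" is the closure, from 0 (fully open) to 1 (shut), set as the call begins (left out, the last holds). The fingers move at their own pace and stop on an object; "grip_force" is the grip in N (left out, the last holds). Time passes only in rows, so rows that repeat a pose let the fingers close. It gives the time, the measured TCP pose, the force, the opening and the grip force at its end, in the units of the state.
- bot.observe(): the state, without advancing time (a new reading comes with each control period).
- bot.read_camera(name): name is "scene" or "side" or "wrist"; returns a dict with "pixels" (420x560x3 uint8, blue, green, red), "fx", "fy", "cx", "cy" (pixels), "pose" (4x4, takes a point from camera to world coordinates); the wrist camera has in their place "hand_eye" (4x4, takes a point from camera to tool coordinates, whose origin is the TCP and whose axes are the flange's). Camera axes: x right, y down, z forward; pixel columns grow to the right and rows downward; lengths in m; the calibration is good to about 2 mm. A picture is of the moment at which its call begins: read the wrist's pose just before it. There is no depth.
- bot.finish_job(): hands the job in; it is judged then, once.
The state is a dict: "time": time; "joint_pos": joint angles; "qvel": joint speeds; "joint_torque": joint torques, N m; "eef_pos": TCP position; "tcp_rot": TCP orientation; "force": force on the tool from outside, world axes, zero at the start; "wrist_torque": the same for the moment, N m; "finger_gap": opening from 0.0 (shut) to 1.0 (fully open); "grasp_force": force on a finger pad.
Only numpy, scipy, OpenCV 4.12 (cv2) and the standard library are available. Lean on these libraries where they do the work, as an engineer would, in place of code of your own. Each camera call takes 0.05 s, during which the arm holds its last target. There are 200 camera calls.

### The job

Clear up after weighing: stand the two squat white jars in the wide tray, one in each bay, the two slim white bottles in the narrow tray, one in each bay, and the steel weight in the round dish. Set each one down upright without dropping it, and leave the glass beaker standing where it is.

Things in the scene. Friction and masses are not known exactly. Their poses are not given: they have to be found in the camera images.
- jar_a_center (a point): squat round screw-top jar, white plastic with a brass-coloured lid, 58 mm in diameter (lid 56), 70 mm tall, about 0.14 kg, closed, standing upright; this point is on its axis half-way up, 35 mm above its underside; z up along its axis. The two jars are alike
- jar_b_center (a point): squat round screw-top jar, white plastic with a brass-coloured lid, 58 mm in diameter (lid 56), 70 mm tall, about 0.14 kg, closed, standing upright; this point is on its axis half-way up, 35 mm above its underside; z up along its axis. The two jars are alike
- bottle_a_center (a point): slim round bottle, white plastic with a brass-coloured cap: body 34 mm in diameter up to 62 mm, then a shoulder and a cap 25 mm in diameter; 85 mm tall in all, about 0.07 kg, standing upright; this point is on its axis half-way up, 42.5 mm above its underside; z up along its axis. The two bottles are alike
- bottle_b_center (a point): slim round bottle, white plastic with a brass-coloured cap: body 34 mm in diameter up to 62 mm, then a shoulder and a cap 25 mm in diameter; 85 mm tall in all, about 0.07 kg, standing upright; this point is on its axis half-way up, 42.5 mm above its underside; z up along its axis. The two bottles are alike
- weight_center (a point): steel calibration weight: cylinder 38 mm in diameter up to 46 mm, then a thin neck and a knob 24 mm in diameter; 62 mm tall in all, about 0.45 kg, standing upright; this point is on its axis half-way up, 31 mm above its underside; z up along its axis
- wide_tray: the wider of two grey open trays, fixed to the bench, 92 x 180 mm outside, 16 mm high, walls and floor 4 mm thick; a divider across the middle makes two square bays of 84 x 84 mm side by side along its y axis, their centres 44 mm to +y and -y of the origin. Origin: centre of its underside, on the bench; x short side, y long side, z up. The jars' tray
- narrow_tray: the smaller, narrower of two grey open trays, fixed to the bench, 64 x 124 mm outside, 16 mm high, walls and floor 4 mm thick; a divider across the middle makes two square bays of 56 x 56 mm side by side along its y axis, their centres 30 mm to +y and -y of the origin. Origin: centre of its underside, on the bench; x short side, y long side, z up. The bottles' tray
- weight_dish: small round grey dish, fixed to the bench, 74 mm outside and 66 mm inside diameter, rim 12 mm high, floor 4 mm thick. Origin: centre of its underside, on the bench; z up. The weight's place
- beaker: empty open glass beaker, 60 mm in diameter at the rim, 85 mm tall, loose, standing among the things to be sorted; it stays where it is. Origin: centre of its underside; z up
Not all that is in view belongs to the job. What is shaped like the part that bears bottle_a_center but purple or turquoise is not meant.

How it is judged (in metres and radians):
At the end, for the whole second after the job is handed in: Jars upright on the floor of separate bays of the wide tray (within 16 mm of bay centre along each tray axis), bottles likewise in the narrow tray (14 mm), weight on the dish floor (17 mm); heights within 6 mm, tilt below 0.12 rad, speed below 0.02 m/s; beaker within 30 mm and 0.2 rad ((((x of jar_a_center in the frame of wide_tray between -0.016 and 0.016 m and y of jar_a_center in the frame of wide_tray between 0.028 and 0.06 m and z of jar_a_center in the frame of wide_tray between 0.033 and 0.045 m) and (x of jar_b_center in the frame of wide_tray between -0.016 and 0.016 m and y of jar_b_center in the frame of wide_tray between -0.06 and -0.028 m and z of jar_b_center in the frame of wide_tray between 0.033 and 0.045 m)) or ((x of jar_a_center in the frame of wide_tray between -0.016 and 0.016 m and y of jar_a_center in the frame of wide_tray between -0.06 and -0.028 m and z of jar_a_center in the frame of wide_tray between 0.033 and 0.045 m) and (x of jar_b_center in the frame of wide_tray between -0.016 and 0.016 m and y of jar_b_center in the frame of wide_tray between 0.028 and 0.06 m and z of jar_b_center in the frame of wide_tray between 0.033 and 0.045 m))) and (((x of bottle_a_center in the frame of narrow_tray between -0.014 and 0.014 m and y of bottle_a_center in the frame of narrow_tray between 0.016 and 0.044 m and z of bottle_a_center in the frame of narrow_tray between 0.0405 and 0.0525 m) and (x of bottle_b_center in the frame of narrow_tray between -0.014 and 0.014 m and y of bottle_b_center in the frame of narrow_tray between -0.044 and -0.016 m and z of bottle_b_center in the frame of narrow_tray between 0.0405 and 0.0525 m)) or ((x of bottle_a_center in the frame of narrow_tray between -0.014 and 0.014 m and y of bottle_a_center in the frame of narrow_tray between -0.044 and -0.016 m and z of bottle_a_center in the frame of narrow_tray between 0.0405 and 0.0525 m) and (x of bottle_b_center in the frame of narrow_tray between -0.014 and 0.014 m and y of bottle_b_center in the frame of narrow_tray between 0.016 and 0.044 m and z of bottle_b_center in the frame of narrow_tray between 0.0405 and 0.0525 m))) and horizontal distance between weight_center and weight_dish below 0.017 m and z of weight_center in the frame of weight_dish between 0.029 and 0.041 m and linear speed of each of jar_a, jar_b, bottle_a, bottle_b, weight below 0.02 m/s and angle between each of jar_a_center, jar_b_center, bottle_a_center, bottle_b_center, weight_center's own z axis and vertical below 0.12 rad and distance of beaker from where it was at the start of the episode below 0.03 m and angle between beaker's own z axis and vertical below 0.2 rad); the robot touches nothing.
It fails at once if a jar, bottle or the weight is dropped or knocked (faster than 0.8 m/s, a free fall of about 33 mm, while the fingers do not hold it) ((linear speed of jar_a above 0.8 m/s and contact force between the fingers and jar_a below 0.05 N) or (linear speed of jar_b above 0.8 m/s and contact force between the fingers and jar_b below 0.05 N) or (linear speed of bottle_a above 0.8 m/s and contact force between the fingers and bottle_a below 0.05 N) or (linear speed of bottle_b above 0.8 m/s and contact force between the fingers and bottle_b below 0.05 N) or (linear speed of weight above 0.8 m/s and contact force between the fingers and weight below 0.05 N)).
It fails at once if the glass beaker is tipped or shoved (more than 30 mm or 0.4 rad) (distance of beaker from where it was at the start of the episode above 0.03 m or angle between beaker's own z axis and vertical above 0.4 rad).
It also fails if it takes over 136 s, if anything falls off the work surface, if the arm or the gripper's body presses on something with over 40 N, if the wrist force passes 120 N, or if a joint passes its speed limit or range.

## Working session

There is one attempt and no reset: what is moved stays moved. The work goes in short steps, Python scripts to look and compute and a tool call to move; the robot and the scene stay as the last step left them, time stands still between calls to the robot, and variables do not carry over. Pictures are saved under pics/ and viewed, at most 14 in all, crops included, and the job is handed in when it is done.

Besides the shell and the picture viewer there is one more tool, called by a JSON object that holds its "fn" and its "kwargs". step_arm: Moves the arm, as the interface text tells. Its arguments: {"type":"object","properties":{"rows":{"type":"array"},"jaw":{"type":"number"},"grip_force":{"type":"number"}},"required":["rows"]}

```bash
mkdir -p pics; cat > h.py <<'E'
import numpy as np, cv2
from bench import bot
from scipy.spatial.transform import Rotation as R
def snap(n,f):
    s=bot.observe(); c=bot.read_camera(n); cv2.imwrite(f'pics/{f}.png',c['pixels'])
    if n=='wrist':
        T=np.eye(4);T[:3,:3]=R.from_euler('xyz',s['tcp_rot'],degrees=True).as_matrix();T[:3,3]=s['eef_pos']
        c['pose']=T@np.array(c['hand_eye'])
    c['pose']=np.array(c['pose']); np.savez(f'pics/{f}.npz',**{k:c[k] for k in('fx','fy','cx','cy','pose')})
    return c
def load(f): return np.load(f'pics/{f}.npz')
def ray(c,u,v):
    P=c['pose']; d=P[:3,:3]@np.array([(u-c['cx'])/c['fx'],(v-c['cy'])/c['fy'],1]); return P[:3,3],d
def at(c,u,v,z):
    o,d=ray(c,u,v); return o+d*(z-o[2])/d[2]
def tri(obs):
    A=np.zeros((3,3));b=np.zeros(3)
    for c,u,v in obs:
        o,d=ray(c,u,v); d=d/np.linalg.norm(d); M=np.eye(3)-np.outer(d,d);A+=M;b+=M@o
    return np.linalg.solve(A,b)
def proj(c,p):
    P=np.linalg.inv(c['pose']); q=P[:3,:3]@np.array(p)+P[:3,3]; return np.array([c['fx']*q[0]/q[2]+c['cx'],c['fy']*q[1]/q[2]+c['cy']])
E
python3 - <<'E'
from h import *
for n in('scene','side','wrist'):
    c=snap(n,n+'0'); print(n,c['fx'],c['pose'].round(3).tolist())
s=bot.observe();print(s)
E
```

```text
scene 536.4847335484938 [[0.066, 0.723, -0.687, 1.397], [0.998, -0.052, 0.041, -0.044], [-0.006, -0.688, -0.725, 1.002], [0.0, 0.0, 0.0, 1.0]]
side 498.032138765459 [[-0.772, -0.408, 0.487, -0.003], [-0.635, 0.473, -0.61, 0.661], [0.018, -0.781, -0.625, 0.718], [0.0, 0.0, 0.0, 1.0]]
wrist 298.66574376779226 [[0.449, -0.853, -0.266, 0.4], [-0.893, -0.429, -0.133, -0.609], [-0.001, 0.297, -0.955, 0.383], [0.0, 0.0, 0.0, 1.0]]
{'time': 0.15, 'joint_pos': array([58.91786373, 34.37282173, -0.14512111, 91.66839025,  0.10164986,
       54.02345274, -4.57238062]), 'qvel': array([ 0.04044565, -0.15237286,  0.04722493, -0.1675989 ,  0.14142889,
        0.10535796,  0.07296622]), 'joint_torque': array([ 2.80707187e-03, -7.65594220e+01,  1.49913345e+00, -2.52567780e+01,
       -5.23360411e-02,  1.48444204e-02,  1.26682030e-04]), 'eef_pos': array([ 0.32546427, -0.64747529,  0.23498573]), 'tcp_rot': array([-1.79935690e+02,  5.40572818e-03,  2.66893462e+01]), 'force': array([-0.28634024, -0.00973776,  0.03492139]), 'wrist_torque': array([-0.00475011,  0.00554378, -0.02530212]), 'grasp_force': 0.0, 'finger_gap': 0.996561116246106}
```

View pics/scene0.png

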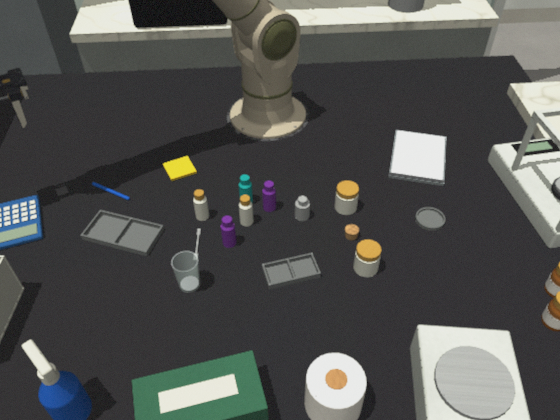

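View pics/side0.png

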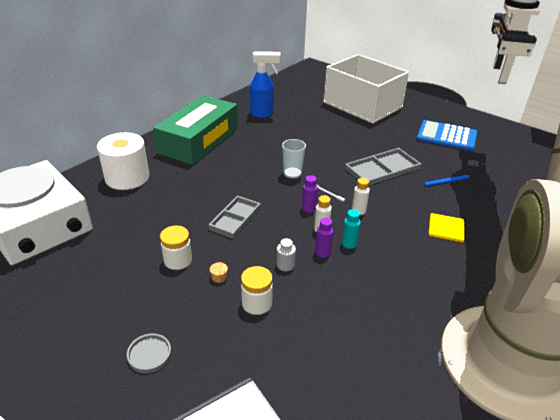

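The scene shows white bottles at about (201,205) and (246,210), with turquoise and purple ones beside them. The weight is at (302,207), the jars at (347,197) and (368,258), and the dish at (430,218). The wide tray is at (122,231), the narrow tray at (291,270) and the beaker at (187,272). The side view shows the same things. I'll enlarge both to get finer pixels.

```bash
python3 - <<'E'
import cv2
a=cv2.imread('pics/scene0.png'); 
A=cv2.resize(a[168:298,75:275],None,fx=4,fy=4,interpolation=cv2.INTER_CUBIC)
b=cv2.resize(a[168:298,255:455],None,fx=4,fy=4,interpolation=cv2.INTER_CUBIC)[:, :]
cv2.imwrite('pics/sA.png',A);cv2.imwrite('pics/sB.png',b)
a=cv2.imread('pics/side0.png')
cv2.imwrite('pics/dA.png',cv2.resize(a[135:270,265:430],None,fx=4,fy=4,interpolation=cv2.INTER_CUBIC))
cv2.imwrite('pics/dB.png',cv2.resize(a[190:375,115:305],None,fx=3.2,fy=3.2,interpolation=cv2.INTER_CUBIC))
E
```

```text
(no output)
```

View pics/sA.png

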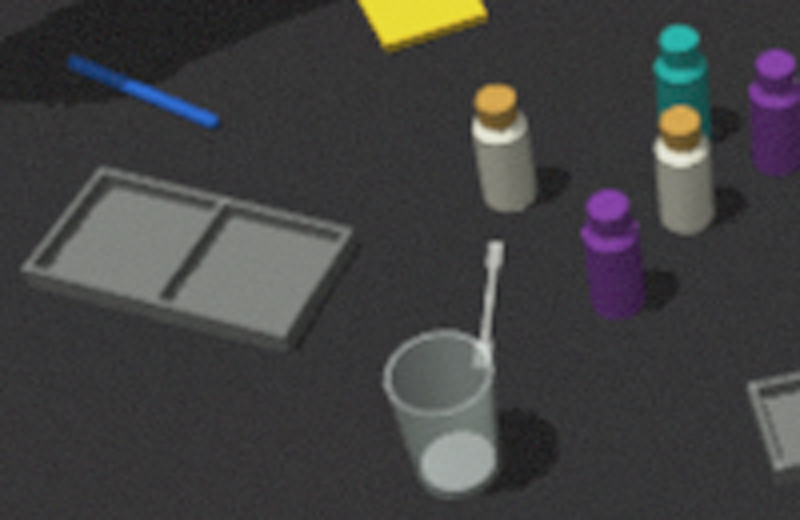

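View pics/sB.png

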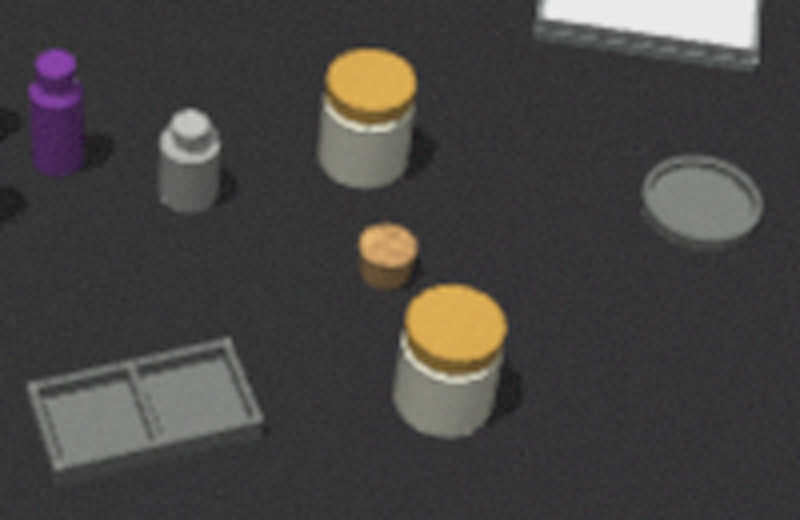

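View pics/dA.png

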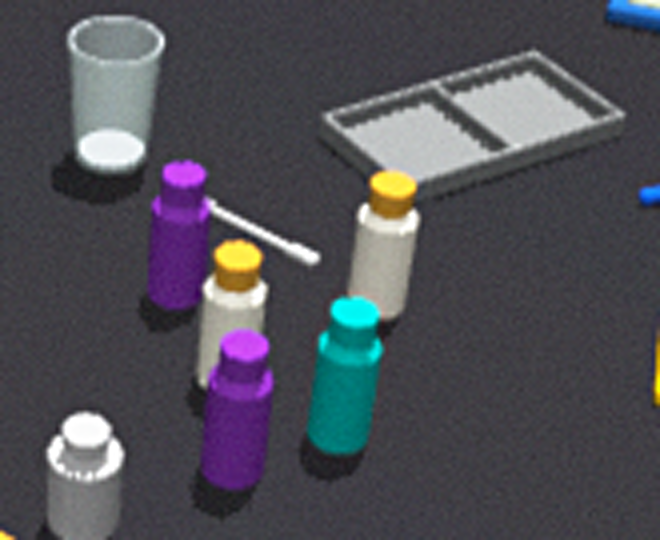

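View pics/dB.png

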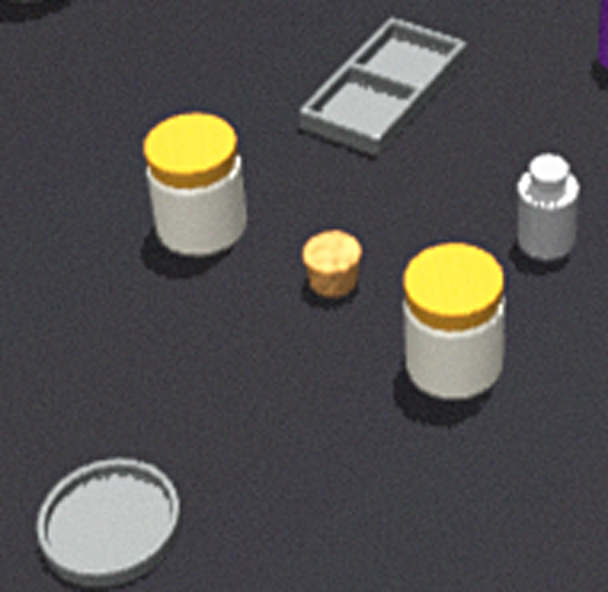

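The crops show every cap or lid top, tray corner and dish rim clearly. White bottle caps are at sA (496,97) and (681,119), and the jar lids at sB (371,80) and (456,320). The weight knob is at sB (192,124) and the dish at sB (702,199). A cork and a swab lie loose. Next I'll triangulate.

```bash
python3 - <<'E'
from h import *
S=load('scene0');D=load('side0')
off={'A':(75,168,4,S),'B':(255,168,4,S),'a':(265,135,4,D),'b':(115,190,3.2,D)}
def m(k,x,y):
    ox,oy,f,c=off[k]; return c,ox+(x+.5)/f-.5,oy+(y+.5)/f-.5
L={'bot1':[('A',496,97),('a',393,185)],'bot2':[('A',681,119),('a',239,253)],'pur1':[('A',608,205),('a',184,174)],
'pur2':[('B',56,65),('a',245,345)],'teal':[('A',679,38),('a',355,312)],'wt':[('B',192,124),('b',549,168)],
'jarback':[('B',371,80),('b',454,278)],'jarfront':[('B',456,320),('b',191,142)],'dish':[('B',702,199),('b',108,519)],
'beaker':[('A',439,372),('a',116,42)],'cork':[('B',388,245),('b',332,252)],
'W--':[('A',103,168),('a',625,115)],'W+-':[('A',23,268),('a',534,52)],'W++':[('A',288,340),('a',322,120)],'W-+':[('A',353,232),('a',415,188)],
'N--':[('B',30,384),('b',465,43)],'N-+':[('B',232,341),('b',376,143)],'N++':[('B',264,421),('b',302,113)],'N+-':[('B',55,467),('b',395,18)]}
r={}
for k,v in L.items():
    o=[m(*q) for q in v]; p=tri(o); r[k]=p
    print(k,p.round(4),'r',np.hypot(*p[:2]).round(3),'err px',[np.round(proj(c,p)-[u,w],1).tolist() for c,u,w in o])
for t in 'WN':
    c=np.mean([r[t+a] for a in('--','+-','++','-+')],0); y=(r[t+'++']-r[t+'+-'])+(r[t+'-+']-r[t+'--'])
    print(t,c.round(4),'yaxis ang',np.degrees(np.arctan2(y[1],y[0])),'len',np.linalg.norm(y)/2, np.linalg.norm(r[t+'++']-r[t+'-+']))
E
```

```text
bot1 [ 0.4269 -0.1878  0.0856] r 0.466 err px [[0.4, 0.4], [0.5, -0.4]]
bot2 [ 0.4546 -0.0749  0.0867] r 0.461 err px [[0.1, 0.1], [0.1, -0.1]]
pur1 [ 0.5229 -0.1188  0.0852] r 0.536 err px [[0.2, 0.2], [0.3, -0.2]]
pur2 [ 0.4083 -0.0146  0.0848] r 0.409 err px [[0.1, 0.0], [0.1, -0.1]]
teal [ 0.3802 -0.0743  0.0855] r 0.387 err px [[0.3, 0.2], [0.3, -0.2]]
wt [0.4441 0.0682 0.0623] r 0.449 err px [[0.1, 0.0], [0.1, -0.0]]
jarback [0.4209 0.1838 0.0703] r 0.459 err px [[0.1, 0.1], [0.2, -0.1]]
jarfront [0.622  0.2018 0.0711] r 0.654 err px [[0.1, 0.1], [0.2, -0.1]]
dish [0.4822 0.3919 0.0101] r 0.621 err px [[0.1, 0.0], [0.2, -0.1]]
beaker [ 0.6426 -0.2106  0.0845] r 0.676 err px [[0.4, 0.4], [0.4, -0.3]]
cork [0.5217 0.1829 0.0259] r 0.553 err px [[0.2, 0.1], [0.2, -0.1]]
W-- [ 0.401  -0.4496  0.0167] r 0.602 err px [[0.1, 0.1], [0.1, -0.1]]
W+- [ 0.4861 -0.4837  0.0168] r 0.686 err px [[0.4, 0.4], [0.4, -0.3]]
W++ [ 0.5516 -0.3165  0.0134] r 0.636 err px [[-0.0, -0.0], [-0.0, 0.0]]
W-+ [ 0.464  -0.2863  0.0134] r 0.545 err px [[-0.5, -0.5], [-0.5, 0.4]]
N-- [ 0.6078 -0.0411  0.0167] r 0.609 err px [[0.2, 0.1], [0.2, -0.1]]
N-+ [0.5817 0.0807 0.0143] r 0.587 err px [[0.2, 0.1], [0.2, -0.1]]
N++ [0.6423 0.092  0.0146] r 0.649 err px [[-0.1, -0.1], [-0.2, 0.1]]
N+- [ 0.6679 -0.03    0.0163] r 0.669 err px [[-0.1, -0.1], [-0.1, 0.0]]
W [ 0.4757 -0.384   0.015 ] yaxis ang 68.77474875930082 len 0.17730750414134547 0.09265275391723898
N [0.6249 0.0254 0.0154] yaxis ang 101.97742714484791 len 0.12467930417917797 0.061672549381713966
```

Every height matches the given sizes: caps 85–87 mm, lids 70–71, weight 62, trays about 15, dish 10. Fingers will close along the trays' x axes, so yaw is 102° for the narrow tray and 69° for the wide one.

```bash
cat >> h.py <<'E'
def d(p,y0,q,y1):
    a=np.radians(y0); v=np.array(q)-np.array(p)
    return dict(tx=round(v[0]*np.cos(a)+v[1]*np.sin(a),3),ty=round(v[0]*np.sin(a)-v[1]*np.cos(a),3),tz=round(-v[2],3),spin=round(y0-y1,1))
def to(*a):
    s=bot.observe(); print('to',a,d(s['eef_pos'],s['tcp_rot'][2],a[:3],a[3]))
def bay(c,ang,s): a=np.radians(ang); return [c[0]+s*np.cos(a),c[1]+s*np.sin(a)]
N=[.6249,.0254];W=[.4757,-.384]
N1=bay(N,102,-.03);N2=bay(N,102,.03);W1=bay(W,68.8,-.044);W2=bay(W,68.8,.044)
E
python3 - <<'E'
from h import *
to(.427,-.188,.2,102)
print(N1,N2,W1,W2)
Z=.2
ch=[('bot1',(.427,-.188),102),('N1',N1,102),('bot2',(.4546,-.0749),102),('N2',N2,102),('wt',(.4441,.0682),102),('dish',(.4822,.3919),102),('jb',(.4209,.1838),68.8),('W1',W1,68.8),('jf',(.622,.2018),68.8),('W2',W2,68.8)]
for a,b in zip(ch,ch[1:]): print(a[0],b[0],d([*a[1],Z],a[2],[*b[1],Z],b[2]))
E
```

```text
to (0.427, -0.188, 0.2, 102) {'tx': np.float64(0.297), 'ty': np.float64(-0.365), 'tz': np.float64(0.035), 'spin': np.float64(-75.3)}
[np.float64(0.6311373507245328), np.float64(-0.0039444280220141716)] [np.float64(0.6186626492754672), np.float64(0.054744428022014166)] [np.float64(0.45978851891638794), np.float64(-0.42502224725348253)] [np.float64(0.4916114810836121), np.float64(-0.3429777527465175)]
bot1 N1 {'tx': np.float64(0.138), 'ty': np.float64(0.238), 'tz': np.float64(-0.0), 'spin': 0}
N1 bot2 {'tx': np.float64(-0.033), 'ty': np.float64(-0.187), 'tz': np.float64(-0.0), 'spin': 0}
bot2 N2 {'tx': np.float64(0.093), 'ty': np.float64(0.187), 'tz': np.float64(-0.0), 'spin': 0}
N2 wt {'tx': np.float64(0.049), 'ty': np.float64(-0.168), 'tz': np.float64(-0.0), 'spin': 0}
wt dish {'tx': np.float64(0.309), 'ty': np.float64(0.105), 'tz': np.float64(-0.0), 'spin': 0}
dish jb {'tx': np.float64(-0.191), 'ty': np.float64(-0.103), 'tz': np.float64(-0.0), 'spin': 33.2}
jb W1 {'tx': np.float64(-0.554), 'ty': np.float64(0.256), 'tz': np.float64(-0.0), 'spin': 0.0}
W1 jf {'tx': np.float64(0.643), 'ty': np.float64(-0.075), 'tz': np.float64(-0.0), 'spin': 0.0}
jf W2 {'tx': np.float64(-0.555), 'ty': np.float64(0.075), 'tz': np.float64(-0.0), 'spin': 0.0}
```

{"fn": "step_arm", "kwargs": {"rows": [{"tx":0.297,"ty":-0.365,"tz":0.035,"spin":-75.3},{"tx":0.297,"ty":-0.365,"tz":0.035,"spin":-75.3},{"tx":0.297,"ty":-0.365,"tz":0.035,"spin":-75.3},{"tx":0.297,"ty":-0.365,"tz":0.035,"spin":-75.3},{"tx":0.297,"ty":-0.365,"tz":0.035,"spin":-75.3},{"tx":0.297,"ty":-0.365,"tz":0.035,"spin":-75.3},{"tx":0.297,"ty":-0.365,"tz":0.035,"spin":-75.3},{"tx":0.297,"ty":-0.365,"tz":0.035,"spin":-75.3}], "jaw": 0.4, "grip_force": 15}}

```text
time: 0.82
eef_pos: [0.3972, -0.3213, 0.2108]
tcp_rot: [180.0, 0.0, 84.3]
force: [1.8, 0.8, -0.9]
finger_gap: 0.608
grasp_force: 0.0
```

{"fn": "step_arm", "kwargs": {"rows": [{"tx":0.136,"ty":0.016,"tz":0.01,"spin":-17.9},{"tx":0.136,"ty":0.016,"tz":0.01,"spin":-17.9},{"tx":0.136,"ty":0.016,"tz":0.01,"spin":-17.9},{"tx":0.136,"ty":0.016,"tz":0.01,"spin":-17.9},{"tx":0.136,"ty":0.016,"tz":0.01,"spin":-17.9},{"tx":0.136,"ty":0.016,"tz":0.01,"spin":-17.9}]}}

```text
time: 1.32
eef_pos: [0.4275, -0.1893, 0.2009]
tcp_rot: [-180.0, 0.0, 102.0]
force: [-0.6, -0.9, 0.7]
finger_gap: 0.602
grasp_force: 0.0
```

```bash
python3 - <<'E'
from h import *
c=snap('wrist','w1'); print(bot.observe()['eef_pos'],bot.observe()['tcp_rot'])
for k,p in dict(bot1=(.427,-.188,.085),bot2=(.4546,-.0749,.085)).items(): print(k,proj(c,p).round(1))
im=c['pixels'].copy()
for p in((.4269,-.1878,.0856),(.4546,-.0749,.0867),(.464,-.286,.016),(.4083,-.0146,.085)):
    cv2.drawMarker(im,tuple(int(x) for x in proj(c,p)),(0,0,255),0,12,1)
cv2.imwrite('pics/w1m.png',im); to(.427,-.188,.04,102)
E
```

```text
[ 0.42730206 -0.19035701  0.20087119] [-1.79977572e+02  2.45224557e-02  1.01853006e+02]
bot1 [280.6 212.1]
bot2 [342.   90.3]
to (0.427, -0.188, 0.04, 102) {'tx': np.float64(0.002), 'ty': np.float64(0.0), 'tz': np.float64(0.161), 'spin': np.float64(-0.1)}
```

View pics/w1m.png

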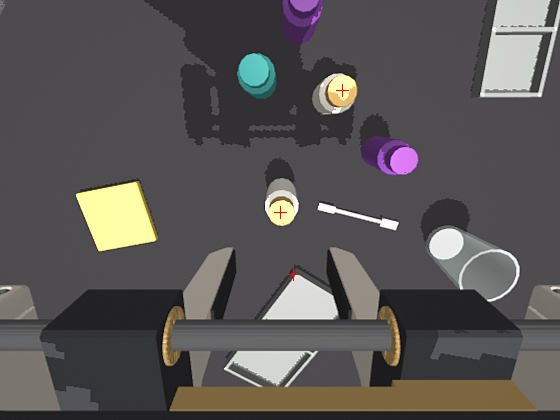

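Wrist view: the reprojected marks sit on both white caps, (281,211) and (342,90), and on the tray corner at (293,273). The positions hold, so I'll go down on bottle 1.

{"fn": "step_arm", "kwargs": {"rows": [{"tx":0.002,"tz":0.035},{"tx":0.002,"tz":0.07},{"tx":0.002,"tz":0.1},{"tx":0.002,"tz":0.125},{"tx":0.002,"tz":0.145},{"tx":0.002,"tz":0.16},{"tx":0.002,"tz":0.16}]}}

```text
invalid input at $.rows[0]: expected keys tx, ty, tz, spin
```

{"fn": "step_arm", "kwargs": {"rows": [{"tz":0},{"tz":0},{"tz":0},{"tz":0},{"tz":0},{"tz":0}], "jaw": 1.0, "grip_force": 15}}

```text
invalid input at $.rows[0]: expected keys tx, ty, tz, spin
```

{"fn": "step_arm", "kwargs": {"rows": [{"tx":0.002,"ty":0,"tz":0.035,"spin":0},{"tx":0.002,"ty":0,"tz":0.07,"spin":0},{"tx":0.002,"ty":0,"tz":0.1,"spin":0},{"tx":0.002,"ty":0,"tz":0.125,"spin":0},{"tx":0.002,"ty":0,"tz":0.145,"spin":0},{"tx":0.002,"ty":0,"tz":0.16,"spin":0},{"tx":0.002,"ty":0,"tz":0.16,"spin":0}]}}

```text
time: 1.95
eef_pos: [0.4258, -0.1889, 0.0384]
tcp_rot: [-179.8, -0.1, 101.8]
force: [0.4, 0.5, -1.1]
finger_gap: 0.602
grasp_force: 0.0
```

{"fn": "step_arm", "kwargs": {"rows": [{"tx":0,"ty":0,"tz":0,"spin":0},{"tx":0,"ty":0,"tz":0,"spin":0},{"tx":0,"ty":0,"tz":0,"spin":0},{"tx":0,"ty":0,"tz":0,"spin":0},{"tx":0,"ty":0,"tz":0,"spin":0},{"tx":0,"ty":0,"tz":0,"spin":0}], "jaw": 1.0, "grip_force": 15}}

```text
time: 2.45
eef_pos: [0.4274, -0.1882, 0.0418]
tcp_rot: [179.9, 0.1, 101.8]
force: [-0.7, -0.4, 7.9]
finger_gap: 0.365
grasp_force: 15.0
```

{"fn": "step_arm", "kwargs": {"rows": [{"tx":0,"ty":0,"tz":-0.03,"spin":0},{"tx":0,"ty":0,"tz":-0.07,"spin":0},{"tx":0,"ty":0,"tz":-0.11,"spin":0},{"tx":0,"ty":0,"tz":-0.13,"spin":0},{"tx":0.01,"ty":0.017,"tz":-0.13,"spin":0},{"tx":0.028,"ty":0.048,"tz":-0.13,"spin":0},{"tx":0.048,"ty":0.083,"tz":-0.13,"spin":0},{"tx":0.068,"ty":0.117,"tz":-0.13,"spin":0}]}}

```text
time: 3.12
eef_pos: [0.5284, -0.0966, 0.1718]
tcp_rot: [179.9, 0.1, 101.8]
force: [0.3, -0.5, -0.4]
finger_gap: 0.357
grasp_force: 15.0
```

{"fn": "step_arm", "kwargs": {"rows": [{"tx":0.018,"ty":0.031,"tz":0,"spin":0},{"tx":0.038,"ty":0.065,"tz":0,"spin":0},{"tx":0.055,"ty":0.095,"tz":0,"spin":0},{"tx":0.066,"ty":0.114,"tz":0,"spin":0},{"tx":0.07,"ty":0.121,"tz":0,"spin":0},{"tx":0.07,"ty":0.121,"tz":0,"spin":0},{"tx":0.07,"ty":0.121,"tz":0,"spin":0}]}}

```text
time: 3.7
eef_pos: [0.6305, -0.0044, 0.1707]
tcp_rot: [-179.9, 0.0, 101.9]
force: [-0.7, -0.0, -0.3]
finger_gap: 0.356
grasp_force: 15.0
```

```bash
python3 - <<'E'
from h import *
c=snap('wrist','w2'); s=bot.observe(); print(s['eef_pos'],s['tcp_rot'],s['finger_gap'],s['grasp_force'])
im=c['pixels'].copy()
for q in(N1,N2):cv2.drawMarker(im,tuple(int(x) for x in proj(c,[*q,.004])),(0,0,255),0,12,1)
cv2.imwrite('pics/w2m.png',im); to(*N1,.046,102)
E
```

```text
[ 0.63012135 -0.00518707  0.17074513] [-1.79906735e+02  4.89541639e-02  1.01818276e+02] 0.361144229697118 14.99753728642645
to (np.float64(0.6311373507245328), np.float64(-0.0039444280220141716), 0.046, 102) {'tx': np.float64(0.001), 'ty': np.float64(0.001), 'tz': np.float64(0.125), 'spin': np.float64(-0.2)}
```

View pics/w2m.png

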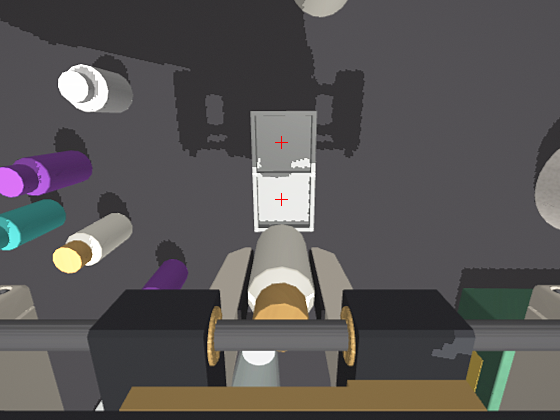

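The bottle is held upright, and the bay marks at (281,143) and (281,199) sit centred in their bays. I'll lower gently, release and rise.

{"fn": "step_arm", "kwargs": {"rows": [{"tx":0.001,"ty":0.001,"tz":0.035,"spin":0},{"tx":0.001,"ty":0.001,"tz":0.07,"spin":0},{"tx":0.001,"ty":0.001,"tz":0.095,"spin":0},{"tx":0.001,"ty":0.001,"tz":0.11,"spin":0},{"tx":0.001,"ty":0.001,"tz":0.118,"spin":0},{"tx":0.001,"ty":0.001,"tz":0.122,"spin":0},{"tx":0.001,"ty":0.001,"tz":0.124,"spin":0},{"tx":0.001,"ty":0.001,"tz":0.124,"spin":0}]}}

```text
time: 4.42
eef_pos: [0.6324, -0.003, 0.0476]
tcp_rot: [180.0, 0.0, 101.8]
force: [-0.0, -0.4, -0.4]
finger_gap: 0.358
grasp_force: 15.0
```

{"fn": "step_arm", "kwargs": {"rows": [{"tx":0,"ty":0,"tz":0,"spin":0},{"tx":0,"ty":0,"tz":0,"spin":0},{"tx":0,"ty":0,"tz":0,"spin":0},{"tx":0,"ty":0,"tz":0,"spin":0}], "jaw": 0.4}}

```text
time: 4.75
eef_pos: [0.6326, -0.0024, 0.0475]
tcp_rot: [179.9, 0.0, 101.9]
force: [-0.5, -0.1, -0.3]
finger_gap: 0.576
grasp_force: 0.0
```

{"fn": "step_arm", "kwargs": {"rows": [{"tx":0,"ty":0,"tz":-0.03,"spin":0},{"tx":0,"ty":0,"tz":-0.07,"spin":0},{"tx":0,"ty":0,"tz":-0.11,"spin":0},{"tx":-0.003,"ty":-0.02,"tz":-0.124,"spin":0},{"tx":-0.01,"ty":-0.055,"tz":-0.124,"spin":0},{"tx":-0.017,"ty":-0.095,"tz":-0.124,"spin":0},{"tx":-0.024,"ty":-0.135,"tz":-0.124,"spin":0},{"tx":-0.03,"ty":-0.17,"tz":-0.124,"spin":0}]}}

```text
time: 5.42
eef_pos: [0.4696, -0.0676, 0.1712]
tcp_rot: [-180.0, 0.0, 101.9]
force: [-0.0, -1.0, 0.3]
finger_gap: 0.602
grasp_force: 0.0
```

{"fn": "step_arm", "kwargs": {"rows": [{"tx":-0.004,"ty":-0.018,"tz":0,"spin":0},{"tx":-0.004,"ty":-0.018,"tz":0,"spin":0},{"tx":-0.004,"ty":-0.018,"tz":0,"spin":0}]}}

```text
time: 5.67
eef_pos: [0.4551, -0.0749, 0.1715]
tcp_rot: [180.0, 0.0, 101.8]
force: [0.1, 0.9, 0.8]
finger_gap: 0.598
grasp_force: 0.0
```

```bash
python3 - <<'E'
from h import *
snap('side','d2'); snap('wrist','w3'); to(.4546,-.0749,.04,102)
E
```

```text
to (0.4546, -0.0749, 0.04, 102) {'tx': np.float64(-0.0), 'ty': np.float64(-0.002), 'tz': np.float64(0.131), 'spin': np.float64(-0.1)}
```

View pics/d2.png

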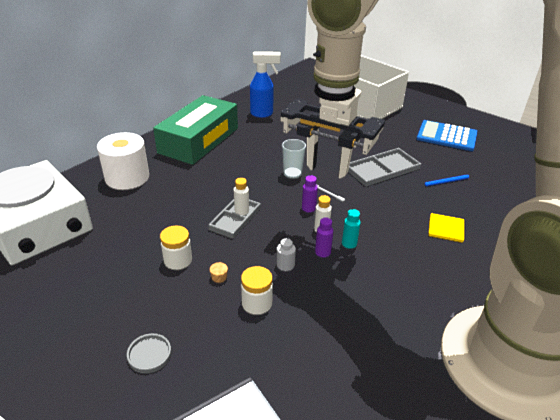

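Bottle 1 stands upright in its bay at (241,200), and the rest is undisturbed. Next is bottle 2.

{"fn": "step_arm", "kwargs": {"rows": [{"tx":0,"ty":-0.001,"tz":0.03,"spin":0},{"tx":0,"ty":-0.001,"tz":0.06,"spin":0},{"tx":0,"ty":-0.001,"tz":0.09,"spin":0},{"tx":0,"ty":-0.001,"tz":0.115,"spin":0},{"tx":0,"ty":-0.001,"tz":0.13,"spin":0},{"tx":0,"ty":-0.001,"tz":0.13,"spin":0}]}}

```text
time: 6.27
eef_pos: [0.4546, -0.0733, 0.0379]
tcp_rot: [-179.8, -0.1, 102.0]
force: [-0.2, 0.6, -0.1]
finger_gap: 0.599
grasp_force: 0.0
```

{"fn": "step_arm", "kwargs": {"rows": [{"tx":0,"ty":0,"tz":0,"spin":0},{"tx":0,"ty":0,"tz":0,"spin":0},{"tx":0,"ty":0,"tz":0,"spin":0},{"tx":0,"ty":0,"tz":0,"spin":0},{"tx":0,"ty":0,"tz":0,"spin":0},{"tx":0,"ty":0,"tz":0,"spin":0}], "jaw": 1.0}}

```text
time: 6.77
eef_pos: [0.455, -0.0747, 0.0419]
tcp_rot: [179.9, 0.0, 101.9]
force: [0.8, 0.5, 7.7]
finger_gap: 0.364
grasp_force: 15.0
```

{"fn": "step_arm", "kwargs": {"rows": [{"tx":0,"ty":0,"tz":-0.03,"spin":0},{"tx":0,"ty":0,"tz":-0.07,"spin":0},{"tx":0,"ty":0,"tz":-0.11,"spin":0},{"tx":0,"ty":0,"tz":-0.14,"spin":0},{"tx":0,"ty":0,"tz":-0.155,"spin":0},{"tx":0,"ty":0,"tz":-0.155,"spin":0}]}}

```text
time: 7.27
eef_pos: [0.4556, -0.0751, 0.1996]
tcp_rot: [179.7, 0.2, 101.8]
force: [0.6, 0.5, -1.5]
finger_gap: 0.363
grasp_force: 15.0
```

{"fn": "step_arm", "kwargs": {"rows": [{"tx":0.008,"ty":0.017,"tz":0,"spin":0},{"tx":0.024,"ty":0.048,"tz":0,"spin":0},{"tx":0.042,"ty":0.084,"tz":0,"spin":0},{"tx":0.06,"ty":0.12,"tz":0,"spin":0},{"tx":0.076,"ty":0.152,"tz":0,"spin":0},{"tx":0.088,"ty":0.176,"tz":0,"spin":0},{"tx":0.093,"ty":0.187,"tz":0,"spin":0},{"tx":0.093,"ty":0.187,"tz":0,"spin":0}]}}

```text
time: 7.93
eef_pos: [0.6193, 0.0571, 0.1946]
tcp_rot: [-180.0, -0.1, 102.0]
force: [0.0, 0.2, 0.1]
finger_gap: 0.36
grasp_force: 15.0
```

```bash
python3 - <<'E'
from h import *
s=bot.observe(); print(s['eef_pos']); to(*N2,.046,102)
E
```

```text
[0.61925727 0.0571252  0.1945611 ]
to (np.float64(0.6186626492754672), np.float64(0.054744428022014166), 0.046, 102) {'tx': np.float64(-0.002), 'ty': np.float64(-0.001), 'tz': np.float64(0.149), 'spin': np.float64(0.0)}
```

{"fn": "step_arm", "kwargs": {"rows": [{"tx":-0.002,"ty":-0.001,"tz":0.035,"spin":0},{"tx":-0.002,"ty":-0.001,"tz":0.075,"spin":0},{"tx":-0.002,"ty":-0.001,"tz":0.11,"spin":0},{"tx":-0.002,"ty":-0.001,"tz":0.13,"spin":0},{"tx":-0.002,"ty":-0.001,"tz":0.14,"spin":0},{"tx":-0.002,"ty":-0.001,"tz":0.146,"spin":0},{"tx":-0.002,"ty":-0.001,"tz":0.148,"spin":0},{"tx":-0.002,"ty":-0.001,"tz":0.148,"spin":0}]}}

```text
time: 8.6
eef_pos: [0.6177, 0.0524, 0.0485]
tcp_rot: [180.0, 0.0, 101.9]
force: [0.2, -0.2, -0.1]
finger_gap: 0.359
grasp_force: 15.0
```

{"fn": "step_arm", "kwargs": {"rows": [{"tx":0,"ty":0,"tz":0,"spin":0},{"tx":0,"ty":0,"tz":0,"spin":0},{"tx":0,"ty":0,"tz":0,"spin":0},{"tx":0,"ty":0,"tz":0,"spin":0}], "jaw": 0.4}}

```text
time: 8.93
eef_pos: [0.618, 0.0528, 0.0487]
tcp_rot: [179.9, 0.0, 101.9]
force: [0.1, 0.4, -0.2]
finger_gap: 0.58
grasp_force: 0.0
```

{"fn": "step_arm", "kwargs": {"rows": [{"tx":0,"ty":0,"tz":-0.03,"spin":0},{"tx":0,"ty":0,"tz":-0.07,"spin":0},{"tx":0,"ty":0,"tz":-0.11,"spin":0},{"tx":0.01,"ty":-0.035,"tz":-0.13,"spin":0},{"tx":0.022,"ty":-0.075,"tz":-0.13,"spin":0},{"tx":0.034,"ty":-0.115,"tz":-0.13,"spin":0},{"tx":0.045,"ty":-0.152,"tz":-0.13,"spin":0},{"tx":0.049,"ty":-0.168,"tz":-0.13,"spin":0}]}}

```text
time: 9.6
eef_pos: [0.4379, 0.0657, 0.1784]
tcp_rot: [-179.9, 0.1, 102.0]
force: [-1.5, -0.9, -0.6]
finger_gap: 0.601
grasp_force: 0.0
```

```bash
python3 - <<'E'
from h import *
c=snap('wrist','w4'); to(.4441,.0682,.031,102)
im=c['pixels'].copy()
for q in((.4441,.0682,.062),(.4209,.1838,.07)):cv2.drawMarker(im,tuple(int(x) for x in proj(c,q)),(0,0,255),0,12,1)
b=snap('side','d3')['pixels']
cv2.imwrite('pics/m4.png',np.hstack([im[:300],b[120:420]])[:, ::1] if 0 else cv2.resize(np.hstack([im[:300,:],b[120:420,150:390]]),(800,300)))
E
```

```text
to (0.4441, 0.0682, 0.031, 102) {'tx': np.float64(0.001), 'ty': np.float64(0.008), 'tz': np.float64(0.147), 'spin': np.float64(0.0)}
```

View pics/m4.png

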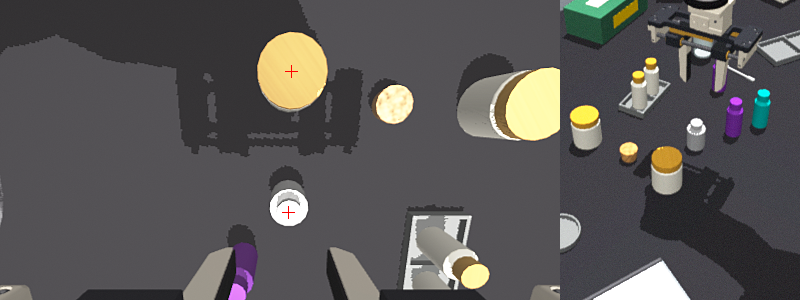

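Both bottles stand in the narrow tray, and the marks fall on the weight's knob (288,211) and the jar lid. I'll let the arm settle before going down.

{"fn": "step_arm", "kwargs": {"rows": [{"tx":0,"ty":0,"tz":0.03,"spin":0},{"tx":0,"ty":0,"tz":0.05,"spin":0},{"tx":0,"ty":0,"tz":0.05,"spin":0}]}}

```text
time: 9.95
eef_pos: [0.4431, 0.066, 0.1257]
tcp_rot: [-179.9, -0.0, 101.9]
force: [0.2, 0.7, 0.8]
finger_gap: 0.599
grasp_force: 0.0
```

```bash
python3 -c "
from h import *
to(.4441,.0682,.031,102)"
```

```text
to (0.4441, 0.0682, 0.031, 102) {'tx': np.float64(0.002), 'ty': np.float64(0.001), 'tz': np.float64(0.095), 'spin': np.float64(-0.1)}
```

{"fn": "step_arm", "kwargs": {"rows": [{"tx":0.002,"ty":0.001,"tz":0.03,"spin":0},{"tx":0.002,"ty":0.001,"tz":0.06,"spin":0},{"tx":0.002,"ty":0.001,"tz":0.085,"spin":0},{"tx":0.002,"ty":0.001,"tz":0.095,"spin":0},{"tx":0.002,"ty":0.001,"tz":0.095,"spin":0}]}}

```text
time: 10.37
eef_pos: [0.4441, 0.0686, 0.0313]
tcp_rot: [-179.9, 0.0, 101.9]
force: [-2.0, 0.5, 0.1]
finger_gap: 0.6
grasp_force: 0.0
```

{"fn": "step_arm", "kwargs": {"rows": [{"tx":0,"ty":0,"tz":0,"spin":0},{"tx":0,"ty":0,"tz":0,"spin":0},{"tx":0,"ty":0,"tz":0,"spin":0},{"tx":0,"ty":0,"tz":0,"spin":0},{"tx":0,"ty":0,"tz":0,"spin":0},{"tx":0,"ty":0,"tz":0,"spin":0}], "jaw": 1.0, "grip_force": 40}}

```text
time: 10.87
eef_pos: [0.4447, 0.0683, 0.034]
tcp_rot: [179.8, -0.0, 101.8]
force: [0.5, 0.1, 8.2]
finger_gap: 0.403
grasp_force: 40.0
```

{"fn": "step_arm", "kwargs": {"rows": [{"tx":0,"ty":0,"tz":-0.01,"spin":0},{"tx":0,"ty":0,"tz":-0.03,"spin":0},{"tx":0,"ty":0,"tz":-0.06,"spin":0},{"tx":0,"ty":0,"tz":-0.09,"spin":0},{"tx":0,"ty":0,"tz":-0.12,"spin":0},{"tx":0,"ty":0,"tz":-0.14,"spin":0},{"tx":0,"ty":0,"tz":-0.14,"spin":0}]}}

```text
time: 11.45
eef_pos: [0.4448, 0.0681, 0.1764]
tcp_rot: [179.7, 0.0, 101.8]
force: [0.1, 0.0, -5.6]
finger_gap: 0.405
grasp_force: 40.0
```

{"fn": "step_arm", "kwargs": {"rows": [{"tx":0.012,"ty":0.004,"tz":0,"spin":0},{"tx":0.036,"ty":0.012,"tz":0,"spin":0},{"tx":0.068,"ty":0.023,"tz":0,"spin":0},{"tx":0.102,"ty":0.035,"tz":0,"spin":0},{"tx":0.136,"ty":0.046,"tz":0,"spin":0},{"tx":0.17,"ty":0.058,"tz":0,"spin":0},{"tx":0.204,"ty":0.069,"tz":0,"spin":0},{"tx":0.236,"ty":0.08,"tz":0,"spin":0}]}}

```text
time: 12.12
eef_pos: [0.4725, 0.317, 0.1712]
tcp_rot: [-179.9, 0.1, 101.9]
force: [0.3, 0.1, -5.1]
finger_gap: 0.399
grasp_force: 40.0
```

{"fn": "step_arm", "kwargs": {"rows": [{"tx":0.03,"ty":0.01,"tz":0,"spin":0},{"tx":0.053,"ty":0.018,"tz":0,"spin":0},{"tx":0.068,"ty":0.023,"tz":0,"spin":0},{"tx":0.073,"ty":0.025,"tz":0,"spin":0},{"tx":0.073,"ty":0.025,"tz":0,"spin":0},{"tx":0.073,"ty":0.025,"tz":0,"spin":0}]}}

```text
time: 12.62
eef_pos: [0.4823, 0.3907, 0.1715]
tcp_rot: [-179.9, 0.1, 101.9]
force: [-0.4, 0.2, -5.8]
finger_gap: 0.402
grasp_force: 40.0
```

```bash
python3 -c "
from h import *
s=bot.observe();print(s['eef_pos'],s['force'])
to(.4822,.3919,.036,102)"
```

```text
[0.48225384 0.39072269 0.17146971] [-0.36113098  0.16120123 -5.82140682]
to (0.4822, 0.3919, 0.036, 102) {'tx': np.float64(0.001), 'ty': np.float64(0.0), 'tz': np.float64(0.135), 'spin': np.float64(-0.1)}
```

{"fn": "step_arm", "kwargs": {"rows": [{"tx":0.001,"ty":0,"tz":0.035,"spin":0},{"tx":0.001,"ty":0,"tz":0.07,"spin":0},{"tx":0.001,"ty":0,"tz":0.1,"spin":0},{"tx":0.001,"ty":0,"tz":0.118,"spin":0},{"tx":0.001,"ty":0,"tz":0.128,"spin":0},{"tx":0.001,"ty":0,"tz":0.133,"spin":0},{"tx":0.001,"ty":0,"tz":0.135,"spin":0},{"tx":0.001,"ty":0,"tz":0.135,"spin":0}]}}

```text
time: 13.28
eef_pos: [0.4828, 0.3923, 0.0387]
tcp_rot: [180.0, 0.0, 101.8]
force: [0.4, -0.5, -5.8]
finger_gap: 0.403
grasp_force: 40.0
```

{"fn": "step_arm", "kwargs": {"rows": [{"tx":0,"ty":0,"tz":0,"spin":0},{"tx":0,"ty":0,"tz":0,"spin":0},{"tx":0,"ty":0,"tz":0,"spin":0},{"tx":0,"ty":0,"tz":0,"spin":0}], "jaw": 0.4}}

```text
time: 13.62
eef_pos: [0.4832, 0.3938, 0.0388]
tcp_rot: [179.9, -0.1, 101.9]
force: [-0.9, -0.7, -0.1]
finger_gap: 0.591
grasp_force: 0.0
```

{"fn": "step_arm", "kwargs": {"rows": [{"tx":0,"ty":0,"tz":-0.03,"spin":0},{"tx":0,"ty":0,"tz":-0.07,"spin":0},{"tx":0,"ty":0,"tz":-0.11,"spin":0},{"tx":-0.02,"ty":-0.011,"tz":-0.14,"spin":6.6},{"tx":-0.055,"ty":-0.03,"tz":-0.14,"spin":13.2},{"tx":-0.09,"ty":-0.049,"tz":-0.14,"spin":19.8},{"tx":-0.125,"ty":-0.067,"tz":-0.14,"spin":26.4},{"tx":-0.16,"ty":-0.086,"tz":-0.14,"spin":33}], "jaw": 0.0}}

```text
time: 14.28
eef_pos: [0.431, 0.2176, 0.1787]
tcp_rot: [179.9, -0.1, 68.6]
force: [0.9, 0.2, -0.6]
finger_gap: 0.997
grasp_force: 0.0
```

{"fn": "step_arm", "kwargs": {"rows": [{"tx":0,"ty":0,"tz":0,"spin":0},{"tx":0,"ty":0,"tz":0,"spin":0},{"tx":0,"ty":0,"tz":0,"spin":0}]}}

```text
time: 14.53
eef_pos: [0.432, 0.2197, 0.1785]
tcp_rot: [179.9, -0.1, 68.9]
force: [-0.4, 0.6, -0.2]
finger_gap: 1.0
grasp_force: 0.0
```

```bash
python3 -c "
from h import *
to(.4209,.1838,.1,68.8);snap('scene','s3')"
```

```text
to (0.4209, 0.1838, 0.1, 68.8) {'tx': np.float64(-0.038), 'ty': np.float64(0.003), 'tz': np.float64(0.079), 'spin': np.float64(0.1)}
```

View pics/s3.png

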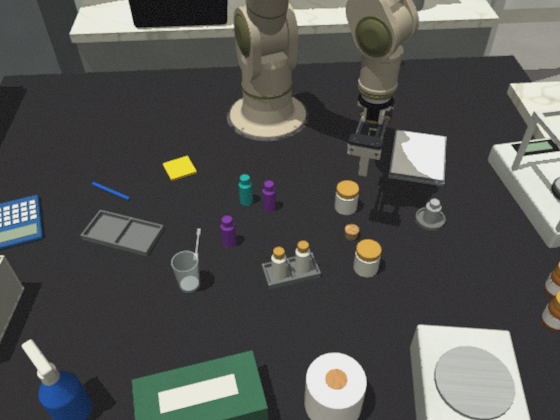

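The weight stands in the dish at (431,212), and both bottles are in their tray. Next is the back jar.

{"fn": "step_arm", "kwargs": {"rows": [{"tx":-0.02,"ty":0.002,"tz":0,"spin":0},{"tx":-0.038,"ty":0.003,"tz":0.01,"spin":0},{"tx":-0.038,"ty":0.003,"tz":0.04,"spin":0},{"tx":-0.038,"ty":0.003,"tz":0.075,"spin":0},{"tx":-0.038,"ty":0.003,"tz":0.105,"spin":0},{"tx":-0.038,"ty":0.003,"tz":0.13,"spin":0},{"tx":-0.038,"ty":0.003,"tz":0.14,"spin":0},{"tx":-0.038,"ty":0.003,"tz":0.14,"spin":0}]}}

```text
time: 15.25
eef_pos: [0.4198, 0.1839, 0.0352]
tcp_rot: [-179.8, 0.1, 69.1]
force: [-0.0, -0.4, 0.8]
finger_gap: 1.003
grasp_force: 0.0
```

{"fn": "step_arm", "kwargs": {"rows": [{"tx":0,"ty":0,"tz":0,"spin":0},{"tx":0,"ty":0,"tz":0,"spin":0},{"tx":0,"ty":0,"tz":0,"spin":0},{"tx":0,"ty":0,"tz":0,"spin":0},{"tx":0,"ty":0,"tz":0,"spin":0},{"tx":0,"ty":0,"tz":0,"spin":0}], "jaw": 1.0, "grip_force": 25}}

```text
time: 15.75
eef_pos: [0.4209, 0.1825, 0.0385]
tcp_rot: [180.0, -0.1, 68.9]
force: [0.2, 0.2, 4.7]
finger_gap: 0.614
grasp_force: 23.3
```

{"fn": "step_arm", "kwargs": {"rows": [{"tx":0,"ty":0,"tz":-0.01,"spin":0},{"tx":0,"ty":0,"tz":-0.03,"spin":0},{"tx":0,"ty":0,"tz":-0.06,"spin":0},{"tx":0,"ty":0,"tz":-0.09,"spin":0},{"tx":0,"ty":0,"tz":-0.12,"spin":0},{"tx":0,"ty":0,"tz":-0.15,"spin":0},{"tx":0,"ty":0,"tz":-0.16,"spin":0},{"tx":0,"ty":0,"tz":-0.16,"spin":0}]}}

```text
time: 16.42
eef_pos: [0.4216, 0.1827, 0.2006]
tcp_rot: [179.8, -0.2, 68.8]
force: [-0.4, 0.3, -1.7]
finger_gap: 0.623
grasp_force: 25.0
```

{"fn": "step_arm", "kwargs": {"rows": [{"tx":-0.008,"ty":0.006,"tz":0,"spin":0},{"tx":-0.023,"ty":0.017,"tz":0,"spin":0},{"tx":-0.044,"ty":0.032,"tz":0,"spin":0},{"tx":-0.07,"ty":0.051,"tz":0,"spin":0},{"tx":-0.097,"ty":0.071,"tz":0,"spin":0},{"tx":-0.125,"ty":0.092,"tz":0,"spin":0},{"tx":-0.153,"ty":0.112,"tz":0,"spin":0}]}}

```text
time: 17.0
eef_pos: [0.4691, -0.0031, 0.1962]
tcp_rot: [-179.9, 0.1, 68.9]
force: [1.3, 0.0, -1.8]
finger_gap: 0.619
grasp_force: 25.0
```

{"fn": "step_arm", "kwargs": {"rows": [{"tx":-0.03,"ty":0.014,"tz":0,"spin":0},{"tx":-0.06,"ty":0.024,"tz":0,"spin":0},{"tx":-0.09,"ty":0.035,"tz":0,"spin":0},{"tx":-0.12,"ty":0.047,"tz":0,"spin":0},{"tx":-0.15,"ty":0.058,"tz":0,"spin":0},{"tx":-0.18,"ty":0.07,"tz":0,"spin":0},{"tx":-0.208,"ty":0.081,"tz":0,"spin":0},{"tx":-0.233,"ty":0.09,"tz":0,"spin":0}]}}

```text
time: 17.67
eef_pos: [0.4682, -0.253, 0.1959]
tcp_rot: [-179.8, 0.0, 68.8]
force: [0.3, 1.0, -1.4]
finger_gap: 0.617
grasp_force: 25.0
```

{"fn": "step_arm", "kwargs": {"rows": [{"tx":-0.03,"ty":0.01,"tz":0,"spin":0},{"tx":-0.06,"ty":0.02,"tz":0,"spin":0},{"tx":-0.09,"ty":0.029,"tz":0,"spin":0},{"tx":-0.12,"ty":0.039,"tz":0,"spin":0},{"tx":-0.145,"ty":0.047,"tz":0,"spin":0},{"tx":-0.162,"ty":0.052,"tz":0,"spin":0},{"tx":-0.167,"ty":0.054,"tz":0,"spin":0},{"tx":-0.167,"ty":0.054,"tz":0,"spin":0}]}}

```text
time: 18.33
eef_pos: [0.4585, -0.4268, 0.1958]
tcp_rot: [-179.8, -0.0, 68.7]
force: [0.0, -0.1, -1.4]
finger_gap: 0.615
grasp_force: 25.0
```

```bash
python3 -c "
from h import *
c=snap('wrist','w5');im=c['pixels'].copy()
for q in(W1,W2):cv2.drawMarker(im,tuple(int(x) for x in proj(c,[*q,.004])),(0,0,255),0,12,1)
cv2.imwrite('pics/w5m.png',im)
s=bot.observe();print(s['eef_pos'],s['force'],s['finger_gap'],s['tcp_rot'])
to(*W1,.042,68.8)"
```

```text
[ 0.45917534 -0.42513754  0.19620593] [ 0.71465821  1.01086975 -1.06785362] 0.6237487848426486 [-1.79853231e+02 -5.97580295e-02  6.88517554e+01]
to (np.float64(0.45978851891638794), np.float64(-0.42502224725348253), 0.042, 68.8) {'tx': np.float64(0.0), 'ty': np.float64(0.001), 'tz': np.float64(0.154), 'spin': np.float64(0.1)}
```

View pics/w5m.png

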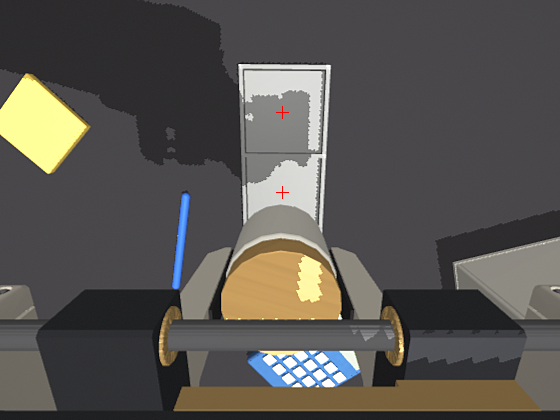

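The jar is held upright. The bay mark at (282,112) sits about 3 px left of the bay's middle, so I'll shift 3 mm along tool y and lower.

{"fn": "step_arm", "kwargs": {"rows": [{"tx":0,"ty":0.003,"tz":0.035,"spin":0},{"tx":0,"ty":0.003,"tz":0.075,"spin":0},{"tx":0,"ty":0.003,"tz":0.11,"spin":0},{"tx":0,"ty":0.003,"tz":0.135,"spin":0},{"tx":0,"ty":0.003,"tz":0.147,"spin":0},{"tx":0,"ty":0.003,"tz":0.152,"spin":0},{"tx":0,"ty":0.003,"tz":0.155,"spin":0},{"tx":0,"ty":0.003,"tz":0.155,"spin":0}]}}

```text
time: 19.05
eef_pos: [0.4635, -0.4263, 0.0436]
tcp_rot: [180.0, 0.0, 68.9]
force: [-0.2, -0.6, -0.8]
finger_gap: 0.622
grasp_force: 25.0
```

{"fn": "step_arm", "kwargs": {"rows": [{"tx":0,"ty":0,"tz":0,"spin":0},{"tx":0,"ty":0,"tz":0,"spin":0},{"tx":0,"ty":0,"tz":0,"spin":0},{"tx":0,"ty":0,"tz":0,"spin":0},{"tx":0,"ty":0,"tz":0,"spin":0}], "jaw": 0.0}}

```text
time: 19.47
eef_pos: [0.463, -0.427, 0.0435]
tcp_rot: [180.0, 0.0, 68.9]
force: [0.4, 0.4, 0.0]
finger_gap: 0.93
grasp_force: 0.0
```

{"fn": "step_arm", "kwargs": {"rows": [{"tx":0,"ty":0,"tz":-0.03,"spin":0},{"tx":0,"ty":0,"tz":-0.07,"spin":0},{"tx":0,"ty":0,"tz":-0.11,"spin":0},{"tx":0,"ty":0,"tz":-0.145,"spin":0},{"tx":0,"ty":0,"tz":-0.155,"spin":0},{"tx":0,"ty":0,"tz":-0.155,"spin":0}]}}

```text
time: 19.97
eef_pos: [0.464, -0.4278, 0.2015]
tcp_rot: [179.7, 0.1, 68.9]
force: [0.3, -0.7, -0.6]
finger_gap: 0.997
grasp_force: 0.0
```

```bash
python3 -c "
from h import *
to(.622,.2018,.2,68.8); to(.52,-.15,.2,68.8)"
```

```text
to (0.622, 0.2018, 0.2, 68.8) {'tx': np.float64(0.644), 'ty': np.float64(-0.08), 'tz': np.float64(0.002), 'spin': np.float64(0.1)}
to (0.52, -0.15, 0.2, 68.8) {'tx': np.float64(0.279), 'ty': np.float64(-0.048), 'tz': np.float64(0.002), 'spin': np.float64(0.1)}
```

{"fn": "step_arm", "kwargs": {"rows": [{"tx":0.02,"ty":-0.002,"tz":0,"spin":0},{"tx":0.055,"ty":-0.007,"tz":0,"spin":0},{"tx":0.093,"ty":-0.012,"tz":0,"spin":0},{"tx":0.131,"ty":-0.016,"tz":0,"spin":0},{"tx":0.169,"ty":-0.021,"tz":0,"spin":0},{"tx":0.207,"ty":-0.026,"tz":0,"spin":0},{"tx":0.245,"ty":-0.03,"tz":0,"spin":0},{"tx":0.283,"ty":-0.035,"tz":0,"spin":0}]}}

```text
time: 20.63
eef_pos: [0.5316, -0.1483, 0.1963]
tcp_rot: [-179.9, 0.0, 68.9]
force: [1.3, 0.1, -0.5]
finger_gap: 0.999
grasp_force: 0.0
```

{"fn": "step_arm", "kwargs": {"rows": [{"tx":0.038,"ty":-0.005,"tz":0,"spin":0},{"tx":0.076,"ty":-0.009,"tz":0,"spin":0},{"tx":0.114,"ty":-0.014,"tz":0,"spin":0},{"tx":0.152,"ty":-0.019,"tz":0,"spin":0},{"tx":0.19,"ty":-0.024,"tz":0,"spin":0},{"tx":0.228,"ty":-0.028,"tz":0,"spin":0},{"tx":0.266,"ty":-0.033,"tz":0,"spin":0},{"tx":0.3,"ty":-0.037,"tz":0,"spin":0}]}}

```text
time: 21.3
eef_pos: [0.6051, 0.1455, 0.196]
tcp_rot: [-179.9, 0.1, 68.9]
force: [0.3, 0.4, 0.1]
finger_gap: 0.999
grasp_force: 0.0
```

{"fn": "step_arm", "kwargs": {"rows": [{"tx":0.03,"ty":-0.004,"tz":0,"spin":0},{"tx":0.05,"ty":-0.007,"tz":0,"spin":0},{"tx":0.06,"ty":-0.008,"tz":0,"spin":0},{"tx":0.06,"ty":-0.008,"tz":0,"spin":0},{"tx":0.06,"ty":-0.008,"tz":0,"spin":0}]}}

```text
time: 21.72
eef_pos: [0.6193, 0.2008, 0.1966]
tcp_rot: [-179.9, 0.1, 68.9]
force: [-0.2, -1.0, 0.5]
finger_gap: 0.999
grasp_force: 0.0
```

```bash
python3 -c "
from h import *
s=bot.observe();print(s['eef_pos'])
to(.622,.2018,.038,68.8)"
```

```text
[0.61930141 0.20084199 0.19658442]
to (0.622, 0.2018, 0.038, 68.8) {'tx': np.float64(0.002), 'ty': np.float64(0.002), 'tz': np.float64(0.159), 'spin': np.float64(0.1)}
```

{"fn": "step_arm", "kwargs": {"rows": [{"tx":0.002,"ty":0.002,"tz":0.035,"spin":0},{"tx":0.002,"ty":0.002,"tz":0.07,"spin":0},{"tx":0.002,"ty":0.002,"tz":0.1,"spin":0},{"tx":0.002,"ty":0.002,"tz":0.13,"spin":0},{"tx":0.002,"ty":0.002,"tz":0.15,"spin":0},{"tx":0.002,"ty":0.002,"tz":0.158,"spin":0},{"tx":0.002,"ty":0.002,"tz":0.158,"spin":0}]}}

```text
time: 22.3
eef_pos: [0.6214, 0.2005, 0.0379]
tcp_rot: [-179.9, 0.2, 68.8]
force: [0.4, 0.0, 0.7]
finger_gap: 1.001
grasp_force: 0.0
```

{"fn": "step_arm", "kwargs": {"rows": [{"tx":0,"ty":0,"tz":0,"spin":0},{"tx":0,"ty":0,"tz":0,"spin":0},{"tx":0,"ty":0,"tz":0,"spin":0},{"tx":0,"ty":0,"tz":0,"spin":0},{"tx":0,"ty":0,"tz":0,"spin":0},{"tx":0,"ty":0,"tz":0,"spin":0}], "jaw": 1.0, "grip_force": 25}}

```text
time: 22.8
eef_pos: [0.6232, 0.2031, 0.0407]
tcp_rot: [179.9, -0.1, 68.9]
force: [0.4, -1.5, 4.4]
finger_gap: 0.625
grasp_force: 22.8
```

{"fn": "step_arm", "kwargs": {"rows": [{"tx":0,"ty":0,"tz":-0.01,"spin":0},{"tx":0,"ty":0,"tz":-0.03,"spin":0},{"tx":0,"ty":0,"tz":-0.06,"spin":0},{"tx":0,"ty":0,"tz":-0.09,"spin":0},{"tx":0,"ty":0,"tz":-0.12,"spin":0},{"tx":0,"ty":0,"tz":-0.15,"spin":0},{"tx":0,"ty":0,"tz":-0.16,"spin":0},{"tx":0,"ty":0,"tz":-0.16,"spin":0}]}}

```text
time: 23.47
eef_pos: [0.6235, 0.2036, 0.2032]
tcp_rot: [179.8, -0.2, 68.9]
force: [-0.0, -0.5, -2.1]
finger_gap: 0.62
grasp_force: 25.0
```

```bash
python3 -c "
from h import *
s=bot.observe();print(s['eef_pos'],s['finger_gap'],s['force'])
to(W2[0]+.003,W2[1]-.001,.2,68.8)"
```

```text
[0.62353599 0.20361968 0.20317818] 0.6201157463099386 [-0.00939193 -0.48973705 -2.05719295]
to (np.float64(0.4946114810836121), np.float64(-0.3439777527465175), 0.2, 68.8) {'tx': np.float64(-0.557), 'ty': np.float64(0.077), 'tz': np.float64(0.003), 'spin': np.float64(0.1)}
```

{"fn": "step_arm", "kwargs": {"rows": [{"tx":-0.01,"ty":0.001,"tz":0,"spin":0},{"tx":-0.03,"ty":0.004,"tz":0,"spin":0},{"tx":-0.06,"ty":0.008,"tz":0,"spin":0},{"tx":-0.095,"ty":0.013,"tz":0,"spin":0},{"tx":-0.13,"ty":0.018,"tz":0,"spin":0},{"tx":-0.165,"ty":0.023,"tz":0,"spin":0},{"tx":-0.2,"ty":0.028,"tz":0,"spin":0},{"tx":-0.235,"ty":0.032,"tz":0,"spin":0}]}}

```text
time: 24.13
eef_pos: [0.5654, -0.0301, 0.1976]
tcp_rot: [-179.8, 0.1, 68.9]
force: [0.7, -0.6, -1.7]
finger_gap: 0.616
grasp_force: 25.0
```

{"fn": "step_arm", "kwargs": {"rows": [{"tx":-0.033,"ty":0.005,"tz":0,"spin":0},{"tx":-0.066,"ty":0.009,"tz":0,"spin":0},{"tx":-0.099,"ty":0.014,"tz":0,"spin":0},{"tx":-0.132,"ty":0.018,"tz":0,"spin":0},{"tx":-0.165,"ty":0.023,"tz":0,"spin":0},{"tx":-0.196,"ty":0.027,"tz":0,"spin":0},{"tx":-0.225,"ty":0.031,"tz":0,"spin":0},{"tx":-0.25,"ty":0.035,"tz":0,"spin":0}]}}

```text
time: 24.8
eef_pos: [0.5073, -0.2758, 0.1975]
tcp_rot: [-179.8, 0.0, 68.8]
force: [0.0, -0.2, -1.6]
finger_gap: 0.616
grasp_force: 25.0
```

{"fn": "step_arm", "kwargs": {"rows": [{"tx":-0.025,"ty":0.004,"tz":0,"spin":0},{"tx":-0.048,"ty":0.007,"tz":0,"spin":0},{"tx":-0.064,"ty":0.009,"tz":0,"spin":0},{"tx":-0.072,"ty":0.01,"tz":0,"spin":0},{"tx":-0.072,"ty":0.01,"tz":0,"spin":0},{"tx":-0.072,"ty":0.01,"tz":0,"spin":0}]}}

```text
time: 25.3
eef_pos: [0.4929, -0.3435, 0.1986]
tcp_rot: [-179.9, -0.1, 68.9]
force: [-0.1, 0.8, -0.5]
finger_gap: 0.617
grasp_force: 25.0
```

```bash
python3 -c "
from h import *
snap('side','d5')
s=bot.observe();print(s['eef_pos'],s['finger_gap'],s['force'])
to(W2[0]+.003,W2[1]-.001,.043,68.8)"
```

```text
[ 0.49348253 -0.34283351  0.19901902] 0.614816931107369 [ 0.86478044 -0.03591139 -1.13508062]
to (np.float64(0.4946114810836121), np.float64(-0.3439777527465175), 0.043, 68.8) {'tx': np.float64(-0.001), 'ty': np.float64(0.001), 'tz': np.float64(0.156), 'spin': np.float64(0.2)}
```

View pics/d5.png

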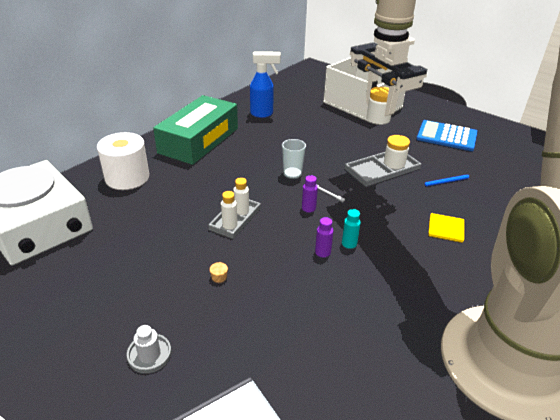

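The first jar stands in its bay at (397,152), and the second is held above the free bay. I'll lower it.

{"fn": "step_arm", "kwargs": {"rows": [{"tx":-0.001,"ty":0.001,"tz":0.035,"spin":0},{"tx":-0.001,"ty":0.001,"tz":0.075,"spin":0},{"tx":-0.001,"ty":0.001,"tz":0.11,"spin":0},{"tx":-0.001,"ty":0.001,"tz":0.135,"spin":0},{"tx":-0.001,"ty":0.001,"tz":0.147,"spin":0},{"tx":-0.001,"ty":0.001,"tz":0.152,"spin":0},{"tx":-0.001,"ty":0.001,"tz":0.155,"spin":0},{"tx":-0.001,"ty":0.001,"tz":0.155,"spin":0}]}}

```text
time: 26.02
eef_pos: [0.495, -0.3452, 0.0457]
tcp_rot: [179.9, -0.0, 68.9]
force: [0.4, -0.8, -1.7]
finger_gap: 0.619
grasp_force: 25.0
```

{"fn": "step_arm", "kwargs": {"rows": [{"tx":0,"ty":0,"tz":0,"spin":0},{"tx":0,"ty":0,"tz":0,"spin":0},{"tx":0,"ty":0,"tz":0,"spin":0},{"tx":0,"ty":0,"tz":0,"spin":0},{"tx":0,"ty":0,"tz":0,"spin":0}], "jaw": 0.0}}

```text
time: 26.43
eef_pos: [0.4944, -0.3459, 0.0455]
tcp_rot: [179.9, 0.0, 68.9]
force: [0.1, 0.1, -1.0]
finger_gap: 0.931
grasp_force: 0.0
```

{"fn": "step_arm", "kwargs": {"rows": [{"tx":0,"ty":0,"tz":-0.03,"spin":0},{"tx":0,"ty":0,"tz":-0.07,"spin":0},{"tx":0,"ty":0,"tz":-0.11,"spin":0},{"tx":0,"ty":0,"tz":-0.145,"spin":0},{"tx":-0.03,"ty":0,"tz":-0.175,"spin":0},{"tx":-0.06,"ty":0,"tz":-0.19,"spin":0},{"tx":-0.08,"ty":0,"tz":-0.19,"spin":0},{"tx":-0.08,"ty":0,"tz":-0.19,"spin":0}]}}

```text
time: 27.1
eef_pos: [0.4629, -0.4256, 0.2364]
tcp_rot: [179.9, 0.2, 68.5]
force: [-1.1, -0.1, -0.6]
finger_gap: 0.998
grasp_force: 0.0
```

{"fn": "step_arm", "kwargs": {"rows": [{"tx":-0.03,"ty":0,"tz":0,"spin":0},{"tx":-0.06,"ty":0,"tz":0,"spin":0},{"tx":-0.09,"ty":0,"tz":0,"spin":0},{"tx":-0.11,"ty":0,"tz":0,"spin":0},{"tx":-0.12,"ty":0,"tz":0,"spin":0},{"tx":-0.12,"ty":0,"tz":0,"spin":0}]}}

```text
time: 27.6
eef_pos: [0.4207, -0.5338, 0.2342]
tcp_rot: [-180.0, 0.0, 68.7]
force: [0.2, 0.3, 0.3]
finger_gap: 1.002
grasp_force: 0.0
```

```bash
python3 - <<'E'
from h import *
im=snap('scene','sf')['pixels']; im2=snap('side','df')['pixels']
z=lambda a:cv2.resize(a,(400,300),interpolation=cv2.INTER_CUBIC)
cv2.imwrite('pics/fin.png',np.vstack([np.hstack([z(im[175:280,65:205]),z(im[225:300,245:345])]),np.hstack([z(im2[120:210,270:430]),z(im2[165:375,120:400])])]))
E
```

```text
(no output)
```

View pics/fin.png

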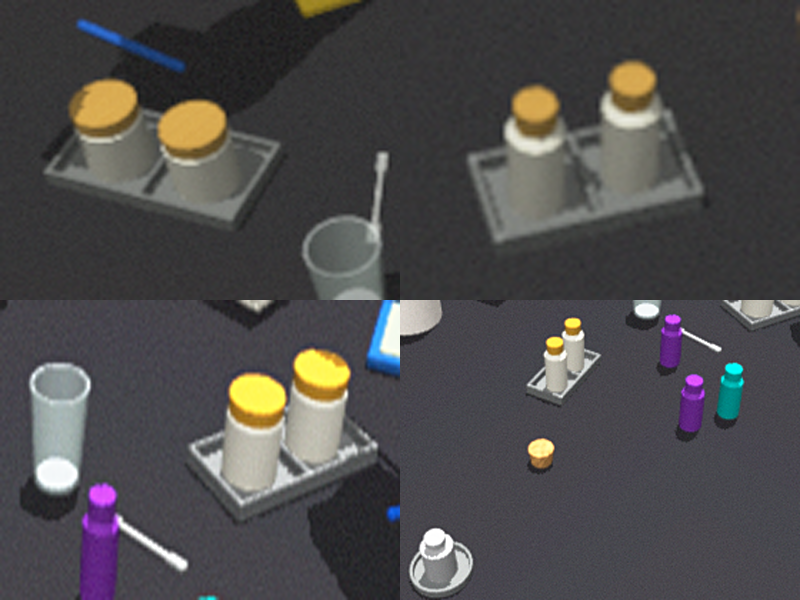

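Everything looks upright in its place, with the jar lids at (104,108) and (193,128) of the first crop. I'll check the numbers before handing in.

```bash
python3 - <<'E'
from h import *
S=load('sf');D=load('df')
s1=lambda x,y:(S,65+x/2.857-.3,175+y/2.857-.3); s2=lambda x,y:(S,245+x/4-.4,225+y/4-.4)
d3=lambda x,y:(D,270+x/2.5-.3,120+y/3.333-.3); d4=lambda x,y:(D,120+x/1.4286,165+y/1.4286)
def rel(p,c,a):
    a=np.radians(a); v=p[:2]-c; y=np.array([np.cos(a),np.sin(a)]); return (v@[y[1],-y[0]]*1000).round(1),(v@y*1000).round(1)
for n,o,c,a in(('jar1',[s1(104,103),d3(321,72)],W,68.8),('jar2',[s1(193,124),d3(257,98)],W,68.8),
 ('b1',[s2(136,102),d4(173,24)],N,102),('b2',[s2(232,76),d4(155,44)],N,102)):
    p=tri(o);print(n,p.round(4),rel(p,np.array(c),a))
p=at(D,120+35/1.4286,165+235/1.4286,.066);print('wt',p,p[:2]-[.4822,.3919])
E
```

```text
jar1 [ 0.4631 -0.4229  0.0723] (np.float64(2.3), np.float64(-40.8))
jar2 [ 0.493  -0.3445  0.0722] (np.float64(1.9), np.float64(43.1))
b1 [ 0.6292 -0.0028  0.0875] (np.float64(-1.7), np.float64(-28.4))
b2 [0.6141 0.0527 0.0871] (np.float64(-4.9), np.float64(29.0))
wt [0.48310492 0.38954339 0.066     ] [ 0.00090492 -0.00235661]
```

```bash
python3 -c "
from bench import bot
print(bot.finish_job())"
```

```text
the job is handed in; nothing more can be done
None
```

I handed the job in at about 28 s: both jars, both bottles and the weight stand upright in their places (my last measurement put each within about 5 mm of centre), and the beaker was not touched; no verdict was returned.

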